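# Wedge the bread-rail gate

## Robot

A 6-joint arm with a two-finger parallel gripper is mounted at the origin on the work surface. World frame = base frame: x ahead of the robot, y to its left, z up, the work surface at z = 0. Lengths are in m, angles in rad, forces in N, time in s.
With the tool pointing down it reaches from about 0.35 to 0.85 m from the base axis. Payload 8.1 kg.
Tool frame: the origin (TCP) lies between the finger pads; the fingertips stand 25 mm ahead of it and the grasp point (between the pads) lies 6 mm ahead of it; z points along the fingers, y is the line along which they close (so a half turn about z gives the same grasp; the last joint's range is limited). The gripper opens to 85 mm and grips with 20 to 120 N. Pads are 22 mm wide; open, the fingers measure 114 mm over their backs; the gripper's body (76 mm by 85 mm) begins 54 mm behind the grasp point. The pads swing forward as they close: fully open they stand 13 mm farther back than shut.
Start: joints at [1.221, 0.13, 1.488, -0, 1.523, -0.085], TCP at [0.157, 0.579, 0.256] pointing down, gripper open.
Joint ranges: [-2.96, 2.96], [-0.89, 2.26], [0.02, 2.5], [-1.34, 4.48], [0, 2.73], [-2.66, 2.66]. Speed limits (rad/s): [2.39, 2.39, 2.79, 3.14, 3.14, 3.14].

## Interface

Orientations are given as a 3x3 rotation matrix whose columns are the frame's x, y, z axes.
In Python, from plant import r, vision, job gives the robot as it stands (r), with the cameras (vision) and the job (job).
- The arm moves only by the tool run_rows, called in YAML: its name, and indented under it one key for each argument. Schema: {"type":"object","properties":{"offsets":{"type":"object","properties":{"jaw":{"type":"array","items":{"type":"number"},"minItems":1,"maxItems":12},"tx":{"type":"array","items":{"type":"number"},"minItems":1,"maxItems":12},"ty":{"type":"array","items":{"type":"number"},"minItems":1,"maxItems":12},"tz":{"type":"array","items":{"type":"number"},"minItems":1,"maxItems":12},"ax":{"type":"array","items":{"type":"number"},"minItems":1,"maxItems":12},"ay":{"type":"array","items":{"type":"number"},"minItems":1,"maxItems":12},"az":{"type":"array","items":{"type":"number"},"minItems":1,"maxItems":12}},"additionalProperties":false,"required":["jaw","tx","ty","tz","ax","ay","az"]},"only":{"type":"string"},"quiet":{"type":"boolean"},"lines":{"type":"string"}},"required":["offsets"],"additionalProperties":false}. offsets is an object with one list for each field, all of the same length, 1 to 12, a row being the entries at one place: jaw (the finger opening in m), tx, ty, tz (the shift in shares of the most that a row can go, 1 being 62.5 mm), ax, ay, az (a rotation vector in a scale on which 1.0 is pi rad); each row shifts and turns the commanded pose from where the row before left it, along the tool's axes as they then stand; what a row does not reach is not made up. A row lasts 1/8 s, in which the tool goes at most 0.0625 m and 0.188 rad, less where a joint would pass 70% of its speed; a pose out of reach is approached as far as the arm can. The fingers move at their own pace and stop on an object; the grip force is fixed at half the most. Time passes only in rows, so rows that do not move let the fingers close. The tool returns the time, the measured TCP pose, the force, the opening and the grip force at its end. only (a regular expression) keeps the lines of the reply that match it, lines (a string "A,B") keeps lines A to B, and quiet returns only ok. Shift and turn numbers lie between -1 and 1, and a call with a number outside is refused. Input that does not fit is refused with a message, and nothing moves.
- r.get_obs(): the state, without advancing time (a new reading comes with each control period).
- vision.read_camera(name): name is "scene" or "top" or "wrist"; returns a dict with "image" (480x640x3 uint8, blue, green, red), "K" (3x3 intrinsics, pixels), "k1" (the pictures are not rectified: a ray, as slopes to the right and down, at radius r is drawn at 1 + k1 r^2 times it, then the intrinsics apply), "position" and "attitude" of the camera in the world; the wrist camera has in their place "mount" (4x4, takes a point from camera to tool coordinates, whose origin is the TCP and whose axes are the flange's). Camera axes: x right, y down, z forward; pixel columns grow to the right and rows downward; lengths in m; the calibration is good to about 2 mm. A picture is of the moment at which its call begins: read the wrist's pose just before it. There is no depth.
- job.sign_off(): hands the job in; it is judged then, once.
The state is a dict: "time": time; "joints": joint angles; "qvel": joint speeds; "tau": joint torques, N m; "tool_pos": TCP position; "tool_rot": TCP orientation; "ft_force": force on the tool from outside, world axes, zero at the start; "ft_torque": the same for the moment, N m; "opening": finger opening in m; "gripper_force": force on a finger pad.
Only numpy, scipy, OpenCV 4.12 (cv2) and the standard library are available. Lean on these libraries where they do the work, as an engineer would, in place of code of your own. Each camera call takes 0.05 s, during which the arm holds its last target. There are 200 camera calls.

## Task

The little slatted gate in the bread rail must stay put while we restock. Holding the long wooden wedge, push or tap it thin end first under the gate's free end, straight along the line of the gate, until it has lifted the gate by about 5 mm and jams it exactly where it stands; do not swing the gate. Leave the wedge flat on the counter and let go.

Things in the scene. Friction and masses are not known exactly. Their poses are not given: they have to be found in the camera images.
- wedge: Long pale-wood wedge, 170 mm long, 36 mm wide (all in mm), 0.11 kg, flat on the counter. Origin: centre of its underside. +x points to the thin toe at x +85 (4 thick); a plain slope rises from there to 30 high at x -25; from x -25 to -85 it is a square grip block 44 high, to be gripped across its width (y) at x -55. A stubby wedge, 80 long and 13 high, lies elsewhere: not this one.
- paddle: Bystander, a lookalike of the wedge lying near it: same wood, size and grip block, but its front part (x -25 to +85) is a flat board 10 mm thick with a round tip, not a slope. Origin: centre of its underside, +x away from the grip block. Not needed.
- gate: Slatted wooden swing gate, 0.5 kg, 220 mm long (all in mm), its top 145 over the counter, hung on a fixed post. Origin on the upright hinge axis at counter level; +y runs along the gate to its free end, z up. Bottom rail 18 thick (x -9 to +9), underside 16 above the counter. Swings easily, stays where left; the hinge lets it be lifted straight up by at most 16, against its weight only.
- gate_end (a point): Middle of the lower edge of the gate's free end: x 0, y +220, z +16 mm in the gate's frame. The wedge's slope meets this edge when its toe is 51 mm past it, and every further 10 mm in lifts the gate 2.4 mm. Pushing in takes up to about 20 N; friction then keeps the wedge in.

How it is judged:
On the way:
1. the held wedge bears on the gate and has lifted its free end by at least 2 mm (contact force between the fingers and wedge above 1 N and contact force between wedge and gate above 1.5 N and height (world z) of gate_end above 0.018 m), for 0.05 s.
At the end, for the whole second after the job is handed in: The long wedge rests flat on the counter (6 mm, 0.1 rad), thin end under the gate's free end, in line with it within 15 degrees and 16 mm sideways, bearing the gate with over 1.5 N and lifting its free end at least 2 mm; that end is within 25 mm of where it started; all at rest (height (world z) of gate_end above 0.018 m and contact force between wedge and gate above 1.5 N and distance of gate_end from where it was at the start of the episode below 0.025 m and y of gate_end in the frame of wedge between -0.016 and 0.016 m and x of gate_end in the frame of wedge between -0.03 and 0.035 m and angle between the x axis of wedge and the y axis of gate, either way round below 0.26 rad and angle between wedge's own z axis and vertical below 0.1 rad and height (world z) of wedge below 0.006 m and linear speed of wedge below 0.01 m/s and angular speed of gate below 0.05 rad/s); the robot touches nothing.
It also fails if it takes over 35 s, if anything falls off the work surface, if the arm or the gripper's body presses on something with over 40 N, if the wrist force passes 120 N, or if a joint passes its speed limit or range.

## Working session

There is one attempt and no reset: what is moved stays moved. The work goes in short steps, Python scripts to look and compute and a tool call to move; the robot and the scene stay as the last step left them, time stands still between calls to the robot, and variables do not carry over. Pictures are saved under pics/ and viewed, at most 10 in all, crops included, and the job is handed in when it is done.

```bash
ls; mkdir -p pics
```

Run:
```python
from plant import r, vision, job
import cv2,numpy as np
o=r.get_obs();print(o['time'],o['tool_pos'],o['tool_rot'],o['opening'])
for n in('scene','top'):
    c=vision.read_camera(n);cv2.imwrite(f'pics/{n}0.png',c['image']);print(n,c['K'],c['k1'],c['position'],c['attitude'])
```

```text
pics
plant.py
0.0 [0.15685936 0.57859714 0.25521007] [[-9.65136212e-01  2.61747374e-01 -6.36149472e-04]
 [ 2.61748105e-01  9.65134579e-01 -1.78127596e-03]
 [ 1.47725549e-04 -1.88568485e-03 -9.99998211e-01]] 0.08560081117054318
scene [[444.97552221   0.         323.32685538]
 [  0.         444.97552221 240.99352713]
 [  0.           0.           1.        ]] -0.06931792357462445 [ 1.2310307  -0.04130525  0.55211482] [[ 0.03208553  0.55660243 -0.83015918]
 [ 0.99921751  0.00135608  0.03952882]
 [ 0.0231276  -0.83077789 -0.55612338]]
top [[608.54539868   0.         315.41012093]
 [  0.         608.54539868 244.86779923]
 [  0.           0.           1.        ]] -0.20233645624349533 [0.2924837  0.02451646 1.14890687] [[-0.02496459 -0.98101787  0.1923037 ]
 [-0.99956962  0.02153098 -0.01992457]
 [ 0.01540587 -0.19271835 -0.98113317]]
```

View pics/top0.png

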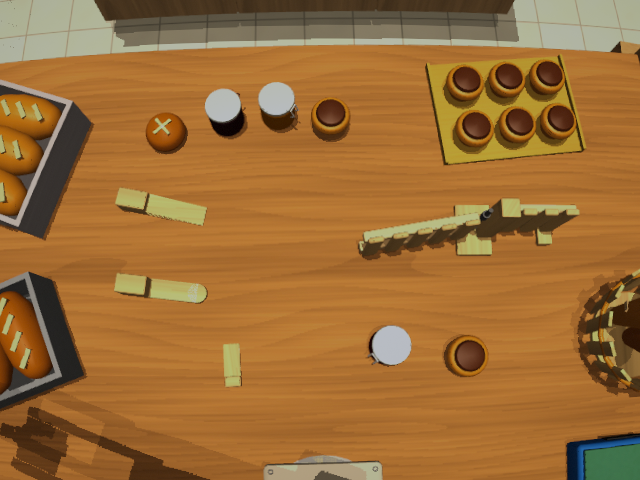

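View pics/scene0.png

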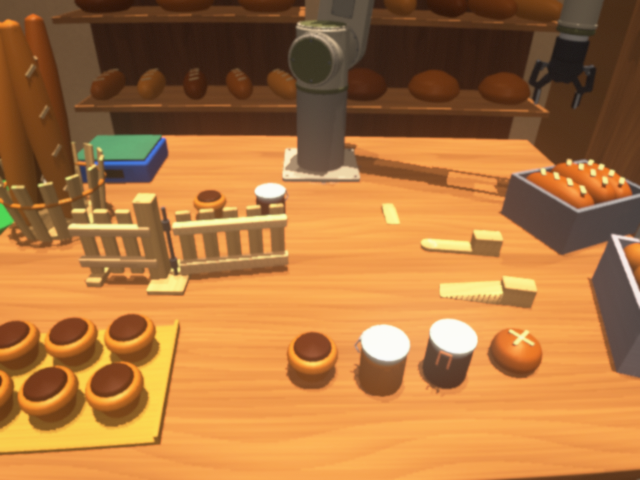

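The top view shows the wedge (grip block at ~(131,200), toe at ~(205,215)), the paddle below it with its round tip (~(205,293)), and the gate's free end at ~(362,247) with its hinge at ~(487,214). The scene view shows the wedge at (440–535, 290), with its thin toe on the left, and the lower corner of the gate's free end at ~(288,267). I'll take zoomed crops to pick exact pixels.

Create h.py:
```python
import numpy as np,cv2
C={'scene':(444.97552,323.32686,240.99353,-0.0693179,[1.2310307,-0.04130525,0.55211482],[[0.03208553,0.55660243,-0.83015918],[0.99921751,0.00135608,0.03952882],[0.0231276,-0.83077789,-0.55612338]]),
'top':(608.5454,315.41012,244.8678,-0.2023365,[0.2924837,0.02451646,1.14890687],[[-0.02496459,-0.98101787,0.1923037],[-0.99956962,0.02153098,-0.01992457],[0.01540587,-0.19271835,-0.98113317]])}
def ray(n,p):
    f,cx,cy,k,pos,R=C[n]
    u=cv2.undistortPoints(np.array([[p]],float),np.array([[f,0,cx],[0,f,cy],[0,0,1]]),np.array([k,0,0,0]))[0,0]
    return np.array(pos),np.array(R)@np.r_[u,1]
def plane(n,p,z):
    o,d=ray(n,p);return o+d*(z-o[2])/d[2]
def tri(p,q):  # top pixel, scene pixel -> point, gap
    a,d=ray('top',p);b,e=ray('scene',q)
    s=np.linalg.lstsq(np.c_[d,-e],b-a,rcond=None)[0]
    A=a+d*s[0];B=b+e*s[1];return (A+B)/2,np.linalg.norm(A-B)
```

Run:
```python
import cv2,numpy as np
t=cv2.imread('pics/top0.png');s=cv2.imread('pics/scene0.png')
def crop(im,x,y,w,h):
    k=400//w;c=cv2.resize(im[y:y+h,x:x+w],(400,300),interpolation=cv2.INTER_CUBIC)
    for i in range(0,w,10):
        cv2.line(c,(i*400//w,0),(i*400//w,9 if i%50 else 20),(255,255,255),1)
    for i in range(0,h,10): cv2.line(c,(0,i*300//h),(9,i*300//h),(255,255,255),1)
    return c
m=np.vstack([np.hstack([crop(t,110,170,100,75),crop(s,435,260,100,75)]),np.hstack([crop(t,350,190,160,120),crop(s,150,190,160,120)])])
cv2.imwrite('pics/m1.png',m)
from h import *
hsv=cv2.cvtColor(t,cv2.COLOR_BGR2HSV);print(hsv[200,131],hsv[210,180],hsv[225,240])
```

```text
[ 29 108 184] [ 28 110 185] [ 15 182 178]
```

View pics/m1.png

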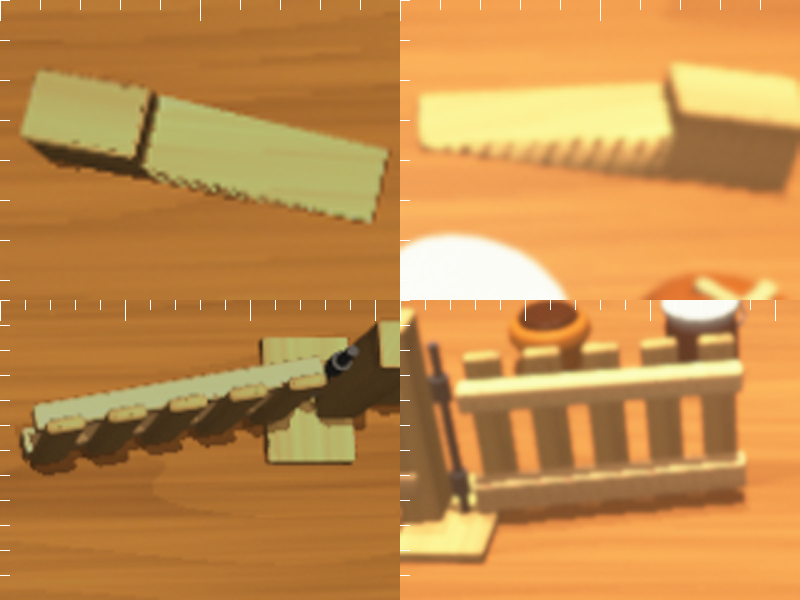

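Zoomed, the wedge block's top front corners are at top (148,193)/(144,210) and its toe at top (207,207.5)/(203,225). In the scene view these are (504.5,289)/(503,276) and (440,296)/(440,284). The lower corner of the gate's bottom rail on the camera side is at scene (287.6,264).

Run:
```python
from h import *
np.set_printoptions(precision=4,suppress=True)
for n,p,q in [('blk front +x',(148,193),(504.5,288.75)),('blk front -x',(144.25,210),(503,276.25)),('blk back -x',(115.5,203.75),(533.75,279.5)),('toe +x',(207,207.5),(440,296.25)),('toe -x',(203,225.25),(440,283.75)),
 ('toprail end',(364,232),(286.8,214)),('pin top',(490.8,210),(163.2,208))]: print(n,*tri(p,q))
b=[plane('top',p,.044) for p in [(119.25,187.5),(115.5,203.75),(144.25,210),(148,193)]]
t=[plane('top',p,.004) for p in [(203,225.25),(207,207.5)]]
print(np.array(b),np.array(t)); bc=np.mean(b,0);tc=np.mean(t,0);d=(tc-bc)[:2];print(bc,tc,np.linalg.norm(d),np.degrees(np.arctan2(d[1],d[0])))
# gate from scene, lower camera-side edge z .016
e=plane('scene',(287.6,264),.016);h=plane('scene',(180,275),.016);print('gate low edge',e,h,np.linalg.norm(e-h),np.degrees(np.arctan2(*(e-h)[[1,0]])))
# bottom rail upper edge & top view rail
# top rail upper edge, top view: far edge along (35,405)->(322,357) in montage
z=tri((364,232),(286.8,214))[0][2]
a=plane('top',(364,232),z);c=plane('top',(350+322/2.5,190+57/2.5),z);print('toprail',a,c,np.degrees(np.arctan2(*(a-c)[[1,0]])))
# scene along top rail upper edge
a=plane('scene',(286.8,214),z);c=plane('scene',(150+60/2.5,190+85/2.5),z);print('scene toprail',a,c,np.degrees(np.arctan2(*(a-c)[[1,0]])))
```

```text
blk front +x [0.6195 0.3222 0.037 ] 0.0031056397436122285
blk front -x [0.5859 0.3294 0.0395] 0.0065595607302496774
blk back -x [0.5991 0.3853 0.0417] 0.004776788390336353
toe +x [0.597  0.2128 0.0009] 0.0030165851097062133
toe -x [0.5614 0.2207 0.0024] 0.004523967723053567
toprail end [ 0.5125 -0.0784  0.1315] 0.0034114105706580357
pin top [ 0.5403 -0.296   0.1598] 0.0034434378791510503
[[0.6297 0.3763 0.044 ]
 [0.5975 0.3822 0.044 ]
 [0.5835 0.3249 0.044 ]
 [0.6168 0.3188 0.044 ]] [[0.5604 0.2181 0.004 ]
 [0.5958 0.2108 0.004 ]]
[0.6069 0.3506 0.044 ] [0.5781 0.2145 0.004 ] 0.1391382265375878 -101.95170225200717
gate low edge [ 0.5138 -0.0776  0.016 ] [ 0.5496 -0.2845  0.016 ] 0.20999063208960678 99.81112674253454
toprail [ 0.5126 -0.0801  0.1315] [ 0.543  -0.2846  0.1315] 98.46393571067921
scene toprail [ 0.5129 -0.0766  0.1315] [ 0.549  -0.2774  0.1315] 100.2162834352566
```

First call: 9 rows rz 0.168. Then compute.

The manual's scale: shifts go in shares of 62.5 mm and turns go in shares of pi rad. Converting my numbers, 0.168 rad / 3.1416 = 0.0535.

run_rows:
  offsets: {"jaw": [0.085,0.085,0.085,0.085,0.085,0.085,0.085,0.085,0.085,0.085,0.085],"tx": [0,0,0,0,0,0,0,0,0,0,0],"ty": [0,0,0,0,0,0,0,0,0,0,0],"tz": [0,0,0,0,0,0,0,0,0,0,0],"ax": [0,0,0,0,0,0,0,0,0,0,0],"ay": [0,0,0,0,0,0,0,0,0,0,0],"az": [0.0535,0.0535,0.0535,0.0535,0.0535,0.0535,0.0535,0.0535,0.0535,0,0]}

```text
time: 1.48
tool_pos: [0.157, 0.579, 0.256]
tool_rot: [[0.201, 0.98, -0.0], [0.98, -0.201, -0.0], [-0.001, -0.0, -1.0]]
ft_force: [0.9, -0.4, -0.2]
opening: 0.0854
gripper_force: 0.0
```

Add to h.py:
```python
def go(target):
    from plant import r, vision, job
    o=r.get_obs();R=np.array(o['tool_rot']);print('t',o['time'],'tcp',np.round(o['tool_pos'],4),'F',np.round(o['ft_force'],1),'tool yaw of y',np.degrees(np.arctan2(R[1,1],R[0,1])).round(2),'q',np.round(o['joints'],2),'tilt',np.round(R[:,2],4))
    print('tool delta',np.round(R.T@(np.array(target)-o['tool_pos']),4))
```

Run:
```python
from h import *
go([.607,.351,.2])
from plant import r, vision, job
print(np.round(vision.read_camera('wrist')['mount'],3))
```

```text
t 1.475 tcp [0.157 0.579 0.256] F [ 0.9 -0.4 -0.2] tool yaw of y -11.58 q [ 1.22  0.13  1.49 -0.    1.52  1.42] tilt [-2.e-04 -5.e-04 -1.e+00]
tool delta [-0.1329  0.4866  0.056 ]
[[ 0.    -0.962 -0.274  0.069]
 [ 1.     0.     0.     0.   ]
 [-0.    -0.274  0.962 -0.117]
 [ 0.     0.     0.     1.   ]]
```

Converted, 0.054 m is 0.864, -0.0148 m is -0.2368.

run_rows:
  offsets: {"jaw": [0.085,0.085,0.085,0.085,0.085,0.085,0.085,0.085,0.085,0.085,0.085,0.085],"tx": [-0.2368,-0.2368,-0.2368,-0.2368,-0.2368,-0.2368,-0.2368,-0.2368,-0.2368,0,0,0],"ty": [0.864,0.864,0.864,0.864,0.864,0.864,0.864,0.864,0.864,0,0,0],"tz": [0.08,0.08,0.08,0.08,0.08,0.08,0.08,0.08,0.08,0,0,0],"ax": [0,0,0,0,0,0,0,0,0,0,0,0],"ay": [0,0,0,0,0,0,0,0,0,0,0,0],"az": [0,0,0,0,0,0,0,0,0,0,0,0]}

```text
time: 3.02
tool_pos: [0.6046, 0.3503, 0.2117]
tool_rot: [[0.202, 0.979, 0.0], [0.979, -0.202, 0.0], [0.0, 0.0, -1.0]]
ft_force: [-0.3, 0.9, 0.1]
opening: 0.0849
gripper_force: 0.0
```

Run:
```python
from h import *
from plant import r, vision, job
go([.607,.351,.03])
o=r.get_obs();c=vision.read_camera('wrist');cv2.imwrite('pics/w1.png',c['image'])
np.savez('w1.npz',K=c['K'],k=c['k1'],M=c['mount'],p=o['tool_pos'],R=o['tool_rot'])
```

```text
t 3.025 tcp [0.6046 0.3503 0.2117] F [-0.3  0.9  0.1] tool yaw of y -11.68 q [0.45 0.42 1.23 0.   1.49 0.66] tilt [ 1.e-04  4.e-04 -1.e+00]
tool delta [0.0011 0.0022 0.1817]
```

View pics/w1.png

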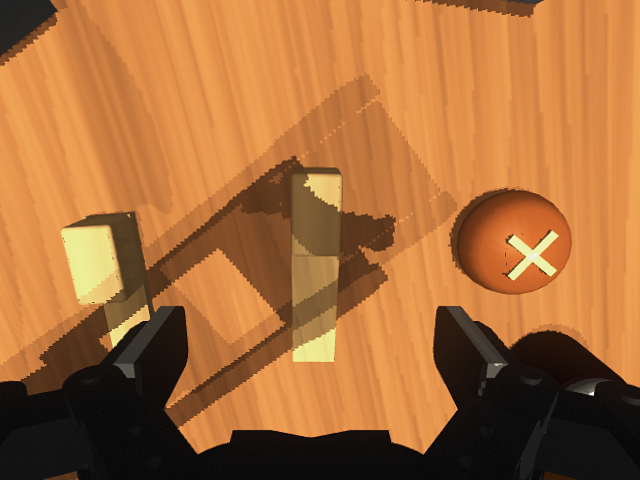

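The wrist view shows the wedge block's top at columns 292–342, rows 173–255, with the toe at (295–335, 361). A roll is to the right, with its left edge at x≈455, and the paddle is to the left. I'll cast rays to check the position and the finger clearance.

Add to h.py:
```python
def wplane(f,p,z):
    w=np.load(f);u=cv2.undistortPoints(np.array([[p]],float),w['K'],np.array([float(w['k']),0,0,0]))[0,0]
    M=w['M'];R=w['R'];o=w['p']+R@M[:3,3];d=R@M[:3,:3]@np.r_[u,1];return o+d*(z-o[2])/d[2]
```

Run:
```python
from h import *
w=np.load('w1.npz')
def T(p,z):
    P=wplane('w1.npz',p,z);return np.round(P,4),np.round(w['R'].T@(P-w['p']),4)
b=[]
for p in [(292,174),(342,174),(338,255),(294,255)]: print(p,*T(p,.044)); b.append(T(p,.044)[1])
print('centre',np.mean(b,0))
for p in [(293,361),(335,361)]: print('toe',*T(p,.004))
for p in [(452,240)]: print('roll',*T(p,.025),*T(p,.0))
for p in [(120,300),(138,212)]: print('paddle',*T(p,.044))
```

```text
(292, 174) [0.5996 0.3858 0.044 ] [ 0.0336 -0.0121  0.1677]
(342, 174) [0.6329 0.3789 0.044 ] [0.0336 0.0219 0.1677]
(338, 255) [0.6196 0.3225 0.044 ] [-0.0242  0.0203  0.1677]
(294, 255) [0.5886 0.3289 0.044 ] [-0.0242 -0.0113  0.1677]
centre [0.0047 0.0047 0.1677]
toe [0.5627 0.2207 0.004 ] [-0.1355 -0.0148  0.2076]
toe [0.5989 0.2132 0.004 ] [-0.1355  0.0222  0.2076]
roll [0.7061 0.3105 0.025 ] [-0.0185  0.1075  0.1867] [0.7133 0.3017 0.    ] [-0.0257  0.1163  0.2117]
paddle [0.4559 0.3209 0.044 ] [-0.059  -0.1397  0.1676]
paddle [0.4893 0.3815 0.044 ] [ 0.0072 -0.1192  0.1677]
```

Converted, 0.05 m is 0.8, 0.004 m is 0.064.

run_rows:
  offsets: {"jaw": [0.085,0.085,0.085,0.085,0.085,0.085,0.085,0,0,0,0,0],"tx": [0.064,0,0,0,0,0,0,0,0,0,0,0],"ty": [0.064,0,0,0,0,0,0,0,0,0,0,0],"tz": [0.64,0.8,0.8,0.4,0.208,0,0,0,0,0,0,0],"ax": [0,0,0,0,0,0,0,0,0,0,0,0],"ay": [0,0,0,0,0,0,0,0,0,0,0,0],"az": [0,0,0,0,0,0,0,0,0,0,0,0]}

```text
time: 4.58
tool_pos: [0.6107, 0.3526, 0.034]
tool_rot: [[0.205, 0.979, 0.001], [0.979, -0.205, 0.001], [0.001, 0.001, -1.0]]
ft_force: [-0.0, 1.0, 4.8]
opening: 0.0356
gripper_force: 60.4
```

Converted, -0.025 m is -0.4, -0.02 m is -0.32, -0.186 rad / 3.1416 = -0.0592.

run_rows:
  offsets: {"jaw": [0,0,0,0,0,0],"tx": [0,0,0,0,0,0],"ty": [0,0,0,0,0,0],"tz": [-0.32,-0.4,0,0,0,0],"ax": [0,0,0,0,0,0],"ay": [0,0,0,0,0,0],"az": [0,0,-0.0592,-0.0592,0,0]}

```text
time: 5.32
tool_pos: [0.6102, 0.3524, 0.0786]
tool_rot: [[-0.161, 0.987, -0.0], [0.987, 0.161, -0.0], [-0.0, -0.0, -1.0]]
ft_force: [0.2, 0.9, -0.9]
opening: 0.0351
gripper_force: 59.9
```

Run:
```python
from h import *
go([.475,.0985,.079])
```

```text
t 5.325 tcp [0.6102 0.3524 0.0786] F [ 0.2  0.9 -0.9] tool yaw of y 9.27 q [ 0.45  0.54  1.32 -0.    1.28  0.29] tilt [-1.e-04 -0.e+00 -1.e+00]
tool delta [-0.2288 -0.1743 -0.0004]
```

Converted, -0.0381 m is -0.6096, -0.029 m is -0.464.

run_rows:
  offsets: {"jaw": [0,0,0,0,0,0,0,0,0,0],"tx": [-0.6096,-0.6096,-0.6096,-0.6096,-0.6096,-0.6096,0,0,0,0],"ty": [-0.464,-0.464,-0.464,-0.464,-0.464,-0.464,0,0,0,0],"tz": [0,0,0,0,0,0,0.4,0.192,0,0],"ax": [0,0,0,0,0,0,0,0,0,0],"ay": [0,0,0,0,0,0,0,0,0,0],"az": [0,0,0,0,0,0,0,0,0,0]}

```text
time: 6.58
tool_pos: [0.4769, 0.0987, 0.0418]
tool_rot: [[-0.165, 0.986, 0.0], [0.986, 0.165, 0.0], [-0.0, 0.0, -1.0]]
ft_force: [-0.0, 0.7, -0.8]
opening: 0.0351
gripper_force: 60.2
```

Run:
```python
from h import *
from plant import r, vision, job
go([.475,.0985,.034])
t=vision.read_camera('top')['image'];s=vision.read_camera('scene')['image']
cv2.imwrite('pics/t2.png',t);cv2.imwrite('pics/s2.png',s)
a=cv2.resize(t[170:290,230:390],(400,300),interpolation=2);b=cv2.resize(s[190:310,250:410],(400,300),interpolation=2)
cv2.imwrite('pics/m2.png',np.hstack([a,b]))
```

```text
t 6.575 tcp [0.4769 0.0987 0.0418] F [-0.   0.7 -0.8] tool yaw of y 9.52 q [ 0.1   0.05  1.99  0.    1.1  -0.07] tilt [ 5.e-04  1.e-04 -1.e+00]
tool delta [ 0.0001 -0.0019  0.0078]
```

View pics/m2.png

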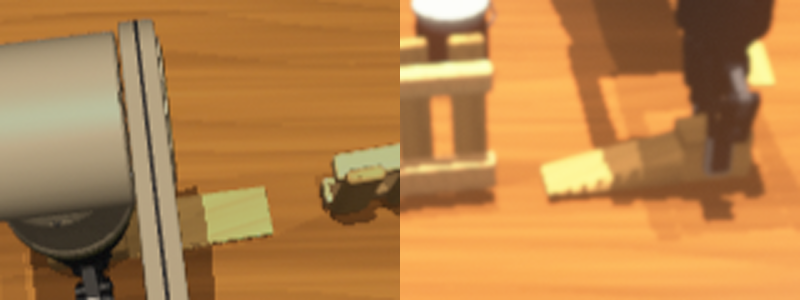

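The toe corners are at top (336,244.8)/(338.8,263.2) and scene (306.4,255.2)/(309.2,268.8). The end of the bottom rail's top is at top (358.8,242)/(360.8,252.8).

Run:
```python
from h import *
np.set_printoptions(precision=4,suppress=True)
print('toe +x',*tri((336,244.8),(309.2,268.8)),'toe -x',*tri((338.8,263.2),(306.4,255.2)))
for z in(.008,.012): print(z,plane('top',(337.4,254),z),plane('scene',(307.8,262),z))
print('rail top +x corner',*tri((358.8,242),(287.6,252)))
for z in (.035,.04): print(plane('top',(358.8,242),z),plane('top',(360.8,252.8),z),plane('scene',(287.6,252),z))
d=np.array([np.cos(np.radians(-80.5)),np.sin(np.radians(-80.5))]);n=np.array([-d[1],d[0]])
from plant import r, vision, job
p=np.array(r.get_obs()['tool_pos'])[:2];print('toe predicted',p+.14*d)
```

```text
toe +x [ 0.5159 -0.0362  0.0056] 0.003931192484268593 toe -x [ 0.4789 -0.0409  0.0127] 0.0020972965042240395
0.008 [ 0.4974 -0.0401  0.008 ] [ 0.4963 -0.037   0.008 ]
0.012 [ 0.4967 -0.0399  0.012 ] [ 0.5017 -0.037   0.012 ]
rail top +x corner [ 0.5126 -0.0778  0.0446] 0.0015178831027954903
[ 0.5145 -0.0794  0.035 ] [ 0.4939 -0.0824  0.035 ] [ 0.499  -0.0777  0.035 ]
[ 0.5135 -0.079   0.04  ] [ 0.493  -0.0819  0.04  ] [ 0.5061 -0.0773  0.04  ]
toe predicted [ 0.5003 -0.0394]
```

Converted, 0.004 m is 0.064, -0.0015 m is -0.024.

run_rows:
  offsets: {"jaw": [0,0,0,0],"tx": [0,0,0,0],"ty": [-0.024,0,0,0],"tz": [0.064,0.056,0,0],"ax": [0,0,0,0],"ay": [0,0,0,0],"az": [0,0,0,0]}

```text
time: 7.18
tool_pos: [0.4751, 0.098, 0.034]
tool_rot: [[-0.165, 0.986, 0.0], [0.986, 0.165, 0.0], [0.0, 0.0, -1.0]]
ft_force: [-1.0, 0.6, 3.2]
opening: 0.0352
gripper_force: 60.6
```

run_rows:
  offsets: {"jaw": [0,0,0,0,0,0],"tx": [-0.32,-0.32,-0.32,-0.32,0,0],"ty": [0,0,0,0,0,0],"tz": [0,0,0,0,0,0],"ax": [0,0,0,0,0,0],"ay": [0,0,0,0,0,0],"az": [0,0,0,0,0,0]}

```text
time: 7.92
tool_pos: [0.4884, 0.0192, 0.034]
tool_rot: [[-0.165, 0.986, 0.001], [0.986, 0.165, -0.0], [-0.0, 0.001, -1.0]]
ft_force: [0.5, -2.9, 3.6]
opening: 0.0354
gripper_force: 60.4
```

Converted, -0.006 m is -0.096, -0.004 m is -0.064.

run_rows:
  offsets: {"jaw": [0,0,0,0,0,0],"tx": [-0.096,-0.096,-0.064,-0.064,0,0],"ty": [0,0,0,0,0,0],"tz": [0,0,0,0,0,0],"ax": [0,0,0,0,0,0],"ay": [0,0,0,0,0,0],"az": [0,0,0,0,0,0]}

```text
time: 8.68
tool_pos: [0.4914, 0.0008, 0.034]
tool_rot: [[-0.166, 0.986, -0.0], [0.986, 0.166, 0.002], [0.002, 0.0, -1.0]]
ft_force: [-0.9, 8.8, 6.3]
opening: 0.0351
gripper_force: 61.1
```

Run:
```python
from h import *
from plant import r, vision, job
t=vision.read_camera('top')['image'];s=vision.read_camera('scene')['image']
cv2.imwrite('pics/t3.png',t);cv2.imwrite('pics/s3.png',s)
s0=cv2.imread('pics/scene0.png')
f=lambda i,x,y:cv2.resize(i[y:y+120,x:x+160],(400,300),interpolation=2)
cv2.imwrite('pics/m3.png',np.vstack([np.hstack([f(t,290,180),f(s,200,180)]),np.hstack([f(t*0+cv2.imread('pics/top0.png'),290,180),f(s0,200,180)])]))
```

```text
(no output)
```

View pics/m3.png

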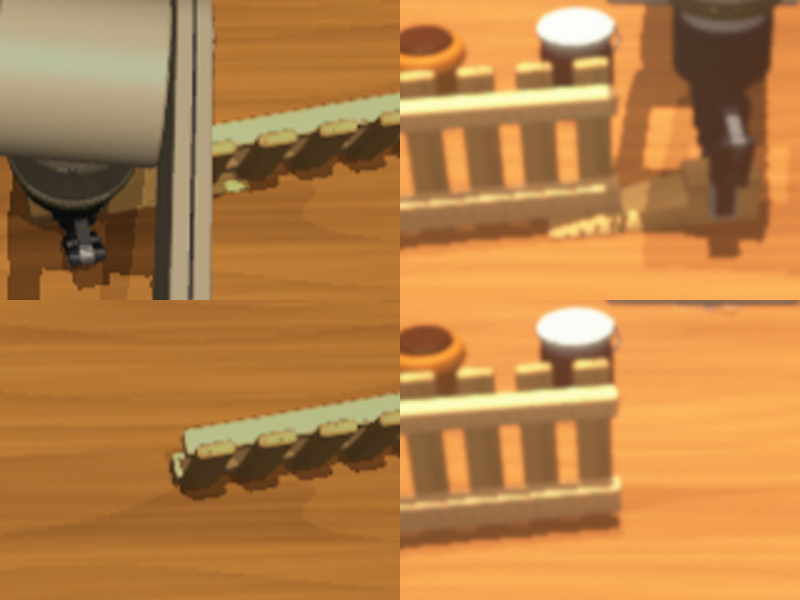

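The gate hasn't swung: its slats sit at the same top-view pixels before and after. In the scene view it has risen about 1 px. The toe is under the rail and the push force is 9 N. I'll push on by about 13 mm.

Converted, -0.004 m is -0.064, -0.003 m is -0.048.

run_rows:
  offsets: {"jaw": [0,0,0,0,0,0],"tx": [-0.064,-0.064,-0.064,-0.048,0,0],"ty": [0,0,0,0,0,0],"tz": [0,0,0,0,0,0],"ax": [0,0,0,0,0,0],"ay": [0,0,0,0,0,0],"az": [0,0,0,0,0,0]}

```text
time: 9.52
tool_pos: [0.4938, -0.0136, 0.034]
tool_rot: [[-0.166, 0.986, -0.0], [0.986, 0.166, 0.003], [0.003, 0.0, -1.0]]
ft_force: [-2.0, 10.7, 7.4]
opening: 0.0353
gripper_force: 61.1
```

Run:
```python
from h import *
from plant import r, vision, job
go([.4936,-.0125,.034])
t=vision.read_camera('top')['image'];s=vision.read_camera('scene')['image']
cv2.imwrite('pics/t4.png',t);cv2.imwrite('pics/s4.png',s)
g=lambda i:cv2.cvtColor(i,6).astype(np.float32)
for nm,im,x,y,w,h in [('top',t,380,205,100,50),('scene',s,225,195,55,50)]:
    a=g(cv2.imread(f'pics/{nm}0.png'))[y:y+h,x:x+w];b=g(im)[y:y+h,x:x+w]
    print(nm,cv2.phaseCorrelate(a,b,cv2.createHanningWindow((w,h),cv2.CV_32F)))
```

```text
t 9.525 tcp [ 0.4938 -0.0136  0.034 ] F [-2.  10.7  7.4] tool yaw of y 9.55 q [-0.13  0.08  1.97  0.    1.09 -0.3 ] tilt [-2.0e-04  2.7e-03 -1.0e+00]
tool delta [ 0.0012 -0.0001  0.    ]
top ((0.2968357661867884, -0.5385051606395344), 0.950734843635559)
scene ((-0.12291973909808362, -1.6676479568041884), 1.013324213027954)
```

Converted, -0.05 m is -0.8, -0.04 m is -0.64.

run_rows:
  offsets: {"jaw": [0.06,0.06,0.07,0.07,0.07,0.07,0.07,0.07,0.07,0.07,0.07,0.07],"tx": [0,0,0,0,0,0,0,0,0,0.8,0.8,0.8],"ty": [0,0,0,0,0,0,0,0,0,0,0,0],"tz": [0,0,0,0,-0.16,-0.48,-0.8,-0.8,-0.64,0,0,0],"ax": [0,0,0,0,0,0,0,0,0,0,0,0],"ay": [0,0,0,0,0,0,0,0,0,0,0,0],"az": [0,0,0,0,0,0,0,0,0,0,0,0]}

```text
time: 11.12
tool_pos: [0.4689, 0.1337, 0.2149]
tool_rot: [[-0.164, 0.986, 0.002], [0.986, 0.164, 0.0], [-0.0, 0.002, -1.0]]
ft_force: [1.0, 0.6, -0.5]
opening: 0.0697
gripper_force: 0.0
```

run_rows:
  offsets: {"jaw": [0.07,0.07,0.07,0.07,0.07],"tx": [0.8,0.8,0,0,0],"ty": [0,0,0,0,0],"tz": [0,0,0,0,0],"ax": [0,0,0,0,0],"ay": [0,0,0,0,0],"az": [0,0,0,0,0]}

```text
time: 11.75
tool_pos: [0.4529, 0.2301, 0.2141]
tool_rot: [[-0.164, 0.986, 0.0], [0.986, 0.164, -0.0], [-0.0, 0.0, -1.0]]
ft_force: [0.4, 0.1, -0.7]
opening: 0.0698
gripper_force: 0.0
```

Run:
```python
from h import *
from plant import r, vision, job
t=vision.read_camera('top')['image'];s=vision.read_camera('scene')['image']
g=lambda i:cv2.cvtColor(i,6).astype(np.float32)
for nm,im,x,y,w,h in [('top',t,380,205,100,50),('scene',s,225,195,55,50)]:
    a=g(cv2.imread(f'pics/{nm}0.png'))[y:y+h,x:x+w];b=g(im)[y:y+h,x:x+w]
    print(nm,cv2.phaseCorrelate(a,b,cv2.createHanningWindow((w,h),cv2.CV_32F)))
f=lambda i,x,y:cv2.resize(i[y:y+120,x:x+160],(400,300),interpolation=2)
cv2.imwrite('pics/m5.png',np.hstack([f(t,270,180),f(s,220,180)]))
```

```text
top ((0.34195879810730645, -0.5282817200653867), 0.9593921207427979)
scene ((-0.0996882725935464, -1.7336370043094362), 1.0083320302963257)
```

View pics/m5.png

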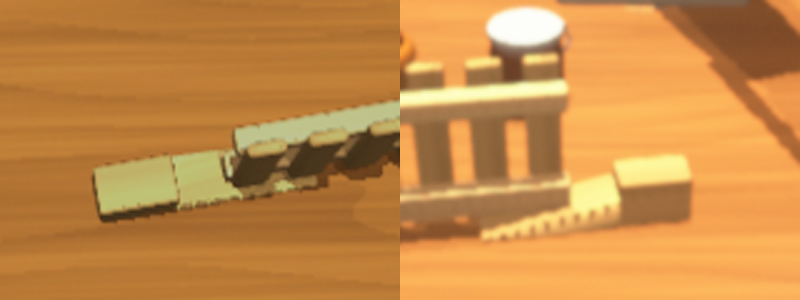

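The wedge lies flat under the rail and in line with it. The block's top corners are at top-crop (93,168), (170,155), (178,200) and (99,212). I'll run one numeric check and then hand in.

Run:
```python
from h import *
c=np.mean([plane('top',(270+x/2.5,180+y/2.5),.044) for x,y in[(93,168),(170,155),(178,200),(99,212)]],0)
d=np.array([.166,-.986]);e=np.array([.5045,-.080])-c[:2]
a,l=e@d-.055,e@[.986,.166];print('block',c,'gate_end in wedge x,y',a,l)
if -.02<a<.028 and abs(l)<.011:
    from plant import r, vision, job
    print(job.sign_off())
```

```text
block [ 0.49251309 -0.0134066   0.044     ] gate_end in wedge x,y 0.012650918304238014 0.0007645911324737978
the job is handed in; nothing more can be done
None
```

The long wedge is jammed flat under the gate's free end, in line to about 1 mm, lifting the gate about 4–5 mm without swinging it; I let go, backed the arm off and handed the job in at about 12 s, with no verdict shown.

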